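# Re-rack the small volumes and set the bookend

## Task

Move the three books from the black rack to the wooden rack, standing each one upright in the cradle whose tab has the colour of its cover, and set each down gently rather than dropping it. Then slide the wooden bookend along its rack until it is level with the green mark and let go of it; leave the mug and the paperweight where they are.

Things in the scene. Friction and masses are not known exactly. Their poses are not given: they have to be found in the camera images.
- book_red: Loose book, red cover, top edge paler red: 95 mm deep (x, spine at +x), 28 thick (y), 130 tall (z), 0.26 kg. Origin: centre of underside. Starts upright in the black rack, in a cradle 46 mm wide inside, cradles 68 mm apart in a row along y; underside 22 mm, cradle walls' tops 46 mm above the desk. Grasp from above across its thickness, near the top.
- book_blue: Loose book, blue cover, top edge paler blue: 95 mm deep (x, spine at +x), 28 thick (y), 130 tall (z), 0.26 kg. Origin: centre of underside. Starts upright in the black rack, in a cradle 46 mm wide inside, cradles 68 mm apart in a row along y; underside 22 mm, cradle walls' tops 46 mm above the desk. Grasp from above across its thickness, near the top.
- book_yellow: Loose book, yellow cover, top edge paler yellow: 95 mm deep (x, spine at +x), 28 thick (y), 130 tall (z), 0.26 kg. Origin: centre of underside. Starts upright in the black rack, in a cradle 46 mm wide inside, cradles 68 mm apart in a row along y; underside 22 mm, cradle walls' tops 46 mm above the desk. Grasp from above across its thickness, near the top.
- bay_red: Fixed white cradle with a flat red tab (30 x 46 x 14 mm) at its +x end, on the wooden rack, one of three 68 mm apart in a row along y. For one upright book, thickness along y. Inside 46 mm (y) between side walls, 115 mm (x) between end lips. Origin: centre of underside, 16 mm above the desk; floor 6 mm, 4 mm thick walls' tops 30 mm, lips 14 mm above it.
- bay_blue: Fixed white cradle with a flat blue tab (30 x 46 x 14 mm) at its +x end, on the wooden rack, one of three 68 mm apart in a row along y. For one upright book, thickness along y. Inside 46 mm (y) between side walls, 115 mm (x) between end lips. Origin: centre of underside, 16 mm above the desk; floor 6 mm, 4 mm thick walls' tops 30 mm, lips 14 mm above it.
- bay_yellow: Fixed white cradle with a flat yellow tab (30 x 46 x 14 mm) at its +x end, on the wooden rack, one of three 68 mm apart in a row along y. For one upright book, thickness along y. Inside 46 mm (y) between side walls, 115 mm (x) between end lips. Origin: centre of underside, 16 mm above the desk; floor 6 mm, 4 mm thick walls' tops 30 mm, lips 14 mm above it.
- bookend_top (a point): Top centre of the sliding bookend: upright pale wooden plate 16 mm thick (y), 90 wide (x), top 123 mm above the desk, on a brass foot with a pointer at +x. Slides only along the wooden rack's y (axes parallel to the mark's and cradles'), 2.5 N friction, stays where left. Starts on the mark's +y side; goes to -y, towards the cradles. Pinch the plate from above across its thickness.
- mark: Fixed green mark, 22 (x) x 10 (y) x 4 mm, on the wooden rack's +x edge, between cradles and bookend; origin: centre of underside, 16 mm above the desk, 83 mm to +x of the line through the cradle origins and the bookend. The bookend is at the mark when its plate's middle (and pointer) is level with the mark's middle along y.
- mug: Bystander: loose white mug, 80 mm wide, 92 mm tall, standing on the desk beyond the racks; origin at the centre of its underside. Leave it alone.
- paperweight: Bystander: loose polished steel paperweight, a dome 72 mm wide and 36 mm tall, beyond the wooden rack; origin at the centre of its underside. Leave it alone.
Not all that is in view belongs to the job. What is meant by the book_blue is not grey, pink or turquoise, and is the smaller of those in its own colour.

How it is judged (in metres and radians):
On the way, in this order (a step that is already met when the one before it is completed fails the run):
1. all three books stand upright in the cradles of their own colours (x of book_red in the frame of bay_red between -0.013 and 0.013 m and y of book_red in the frame of bay_red between -0.012 and 0.012 m and z of book_red in the frame of bay_red between 0.002 and 0.01 m and angle between each of book_red, book_blue, book_yellow's own z axis and vertical below 0.1 rad and angle between the x axis of book_red and the x axis of bay_red, either way round below 0.22 rad and x of book_blue in the frame of bay_blue between -0.013 and 0.013 m and y of book_blue in the frame of bay_blue between -0.012 and 0.012 m and z of book_blue in the frame of bay_blue between 0.002 and 0.01 m and angle between the x axis of book_blue and the x axis of bay_blue, either way round below 0.22 rad and x of book_yellow in the frame of bay_yellow between -0.013 and 0.013 m and y of book_yellow in the frame of bay_yellow between -0.012 and 0.012 m and z of book_yellow in the frame of bay_yellow between 0.002 and 0.01 m and angle between the x axis of book_yellow and the x axis of bay_yellow, either way round below 0.22 rad), for 0.2 s.
2. then the bookend is slid to the green mark (y of bookend_top in the frame of mark between -0.008 and 0.008 m), for 0.2 s.
At the end, for the whole second after the job is handed in: Each book rests on the floor of the cradle of its colour (4 mm in height, 13 mm along x, 12 mm along y from its centre), tilted under 0.1 rad, its thickness across the cradle within 0.22 rad either way round; the bookend is within 8 mm of the green mark along the rack (all of step 1 and all of step 2 and linear speed of each of book_red, book_blue, book_yellow below 0.02 m/s); the robot touches nothing.
It fails at once if the mug or the paperweight is moved by more than 30 mm (distance of any of mug, paperweight from where it was at the start of the episode above 0.03 m).
It fails at once if a book is dropped (falls faster than 0.6 m/s, some 20 mm, out of the fingers) ((linear speed of book_red above 0.6 m/s and contact force between the fingers and book_red below 0.05 N) or (linear speed of book_blue above 0.6 m/s and contact force between the fingers and book_blue below 0.05 N) or (linear speed of book_yellow above 0.6 m/s and contact force between the fingers and book_yellow below 0.05 N)).
It also fails if it takes over 96 s, if anything falls off the work surface, if the arm or the gripper's body presses on something with over 40 N, if the wrist force passes 120 N, or if a joint passes its speed limit or range.

## Robot

A 6-joint arm with a two-finger parallel gripper is mounted at the origin on the work surface. World frame = base frame: x ahead of the robot, y to its left, z up, the work surface at z = 0. Lengths are in mm, angles in degrees, forces in N, time in s.
With the tool pointing down it reaches from about 300 to 850 mm from the base axis. Payload 4.2 kg.
Tool frame: the origin (TCP) lies at the very end of the fingers, on their centre line; the grasp point (between the pads) lies behind it (bot.hold_point_z is the z of the grasp point in the tool frame, in mm); z points along the fingers, y is the line along which they close (so a half turn about z gives the same grasp; the last joint's range is limited). The gripper opens to 91 mm and grips with 3 to 60 N. Pads are 32 mm wide; open, the fingers measure 118 mm over their backs; the gripper's body (76 mm by 178 mm) begins 60 mm behind the grasp point.
Start: joints at [-71.906, 18.312, 89.639, -0, 72.044, -1.146], TCP at [189.48, -542.9, 213.976] pointing down, gripper open.
Joint ranges: [-177.97, 177.97], [-48.28, 115.42], [12.27, 149.76], [-77.06, 257.06], [2.81, 150.46], [-146.56, 146.56]. Speed limits (degrees/s): [147.25, 147.25, 180, 180, 180, 180].

## Interface

Orientations are given as a 3x3 rotation matrix whose columns are the frame's x, y, z axes.
In Python, from cell import bot gives the robot as it stands.
- The arm moves only by the shell command python3 -m crank 'ROWS'. ROWS is JSON, a list of rows, each a list of 3 entries, a list of its own where there are three numbers: the turn, a rotation vector about the tool's x, y, z in rad, then the shift along the tool's x, y, z in cm, then the closure, from -1 (fully open) to 1 (shut). In form: [[[ax, ay, az], [tx, ty, tz], jaw], ...]. A call has exactly 5 rows; each row shifts and turns the commanded pose from where the row before left it, along the tool's axes as they then stand; what a row does not reach is not made up. A row lasts 1/12 s, in which the tool goes at most 41.7 mm and 7.16 degrees, less where a joint would pass 70% of its speed; a pose out of reach is approached as far as the arm can. A call is refused whole if a number of a shift passes 4.17 or a number of a turn 0.125, either way. A call with a gripper value outside its range is refused whole. The fingers move at their own pace and stop on an object; the grip force is fixed at half the most. Time passes only in rows, so rows that do not move let the fingers close, or fill a call up. It gives the time, the measured TCP pose, the force, the opening and the grip force at its end, in the units of the state.
- bot.get_state(): the state, without advancing time (a new reading comes with each control period).
- bot.read_camera(name): name is "side" or "top" or "wrist"; returns the picture (480x640x3 uint8, red, green, blue); there is no depth.
- bot.camera_info(name): a dict with "K" (3x3 intrinsics, pixels), "rvec" (rotation vector, rad) and "tvec" (3), from world to camera coordinates, as OpenCV has them. Camera axes: x right, y down, z forward; pixel columns grow to the right and rows downward; lengths in mm; the calibration is good to about 2 mm. A picture is of the moment at which its call begins: read the wrist's pose just before it. camera_info takes no time and is no camera call; for the wrist camera it gives the pose at the moment of the call.
- bot.close_job(): hands the job in; it is judged then, once.
The state is a dict: "time_s": time; "joints": joint angles; "qvel": joint speeds; "effort": joint torques, N m; "eef_pos": TCP position; "eef_rot": TCP orientation; "force": force on the tool from outside, world axes, zero at the start; "torque": the same for the moment, N m; "opening": finger opening in mm; "gripper_force": force on a finger pad.
Only numpy, scipy, OpenCV 4.12 (cv2) and the standard library are available. Lean on these libraries where they do the work, as an engineer would, in place of code of your own. Each camera call takes 0.05 s, during which the arm holds its last target. There are 200 camera calls.

## Working session

There is one attempt and no reset: what is moved stays moved. The work goes in short steps, Python scripts to look and compute and a shell command to move; the robot and the scene stay as the last step left them, time stands still between calls to the robot, and variables do not carry over. Pictures are saved under pics/ and viewed, at most 14 in all, crops included, and the job is handed in when it is done.

```bash
ls; mkdir -p pics; python3 - <<'E'
from cell import bot
import cv2,numpy as np
s=bot.get_state();print(s['time_s'],s['eef_pos'],s['eef_rot'],s['opening'],bot.hold_point_z)
for n in("top","side"):
    cv2.imwrite(f"pics/{n}0.png",bot.read_camera(n)[:,:,::-1]);print(n,bot.camera_info(n))
E
```

```text
pics
0.0 [ 189.31924516 -542.40235091  213.10182838] [[ 9.44150077e-01  3.29515249e-01 -5.77327424e-04]
 [ 3.29515754e-01 -9.44148515e-01  1.71758941e-03]
 [ 2.08890711e-05 -1.81190065e-03 -9.99998358e-01]] 91.13004777401267 -18.8
top {'K': array([[611.50912026,   0.        , 310.94381111],
       [  0.        , 611.50912026, 239.76614618],
       [  0.        ,   0.        ,   1.        ]]), 'rvec': array([ 2.18973488, -2.1357897 ,  0.15565247]), 'tvec': array([   5.19564413,  476.28671528, 1577.70241996])}
side {'K': array([[453.84248999,   0.        , 316.94516417],
       [  0.        , 453.84248999, 236.96131519],
       [  0.        ,   0.        ,   1.        ]]), 'rvec': array([ 2.18686251,  0.2124793 , -0.10887818]), 'tvec': array([-487.89060285,   39.10314142, 1240.50552063])}
```

View pics/top0.png

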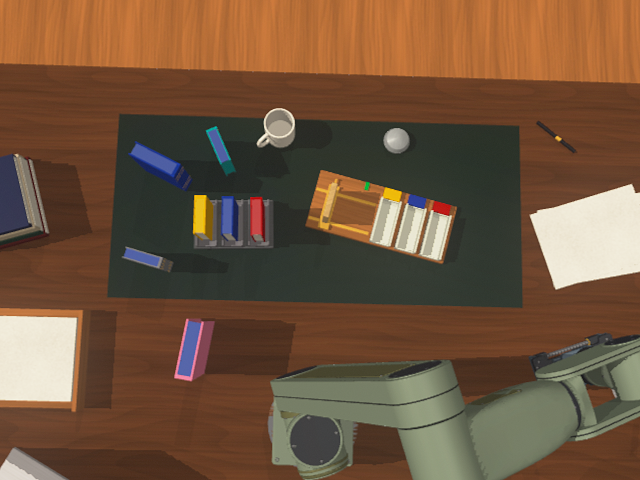

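View pics/side0.png

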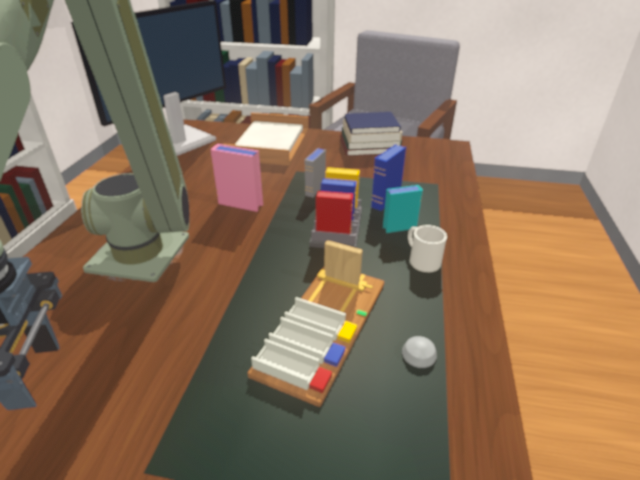

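The blue candidates in the top view are the big blue book (160,165), the blue book in the rack (230,220), and the turquoise (220,150), grey (147,259) and pink (193,350) ones. The one at (230,220) fits: it is blue, smaller than the other blue book, and stands in the black rack. I'll confirm it with a crop.

```bash
cat > h.py <<'E'
import cv2,numpy as np
from cell import bot
class Cam:
    def __init__(s,n):
        i=bot.camera_info(n);s.K=i['K'];s.rv=i['rvec'];s.tv=i['tvec'];s.R=cv2.Rodrigues(s.rv)[0];s.c=-s.R.T@s.tv
    def ray(s,p,z):
        p=np.atleast_2d(np.asarray(p,float));d=np.c_[p,np.ones(len(p))]@np.linalg.inv(s.K).T@s.R
        return s.c+d*((z-s.c[2])/d[:,2:])
    def pix(s,P): return cv2.projectPoints(np.atleast_2d(np.asarray(P,float)),s.rv,s.tv,s.K,None)[0].reshape(-1,2)
E
python3 - <<'E'
from h import *
im=cv2.imread('pics/top0.png');t=Cam('top');print('cam',t.c.round(),t.pix([0,0,0]))
crop=im[180:270,185:465];cv2.imwrite('pics/crop1.png',cv2.resize(crop,None,fx=2.85,fy=2.85,interpolation=cv2.INTER_CUBIC))
hsv=cv2.cvtColor(im,cv2.COLOR_BGR2HSV)
H,S,V=[hsv[...,k].astype(int) for k in range(3)]
M={'red':((H<8)|(H>172))&(S>110)&(V>90),'blue':(H>105)&(H<130)&(S>110)&(V>60),'yellow':(H>20)&(H<32)&(S>150)&(V>120),'green':(H>45)&(H<75)&(S>120)&(V>80)}
for n,m in M.items():
    m=m.astype(np.uint8);m[:,:110]=0;m[310:]=0;m[:115]=0
    k,l,st,c=cv2.connectedComponentsWithStats(m)
    for j in range(1,k):
        if st[j,4]>15: print(n,st[j],c[j].round(1),hsv[l==j].mean(0).round(),'z30',t.ray(c[j],30)[0].round(1))
for n,(x,y) in dict(yel=(203,195),yel2=(203,235),b=(229,205),b2=(229,235),r=(257,205),r2=(257,235)).items(): print(n,hsv[y,x])
for x in (201,228,256): print([tuple(map(int,v)) for v in hsv[190:250:4,x]])
E
```

```text
cam [ 271.   40. 1625.] [[312.95761531 424.37235998]]
red [250 197  15  43 540] [256.6 216.2] [ 15. 178. 177.] z30 [534.9 162.   30. ]
red [432 201  19  15 194] [441.3 207.7] [  1. 221. 182.] z30 [ 571.1 -327.2   30. ]
blue [209 129  20  34 260] [218.1 145.7] [114. 129. 162.] z30 [723.2 271.4  30. ]
blue [ 128  141   64   50 1263] [159.1 164.9] [114. 161. 128.] z30 [666.1 425.8  30. ]
blue [408 194  18  15 183] [416.6 200.9] [115. 176. 148.] z30 [ 587.5 -261.4   30. ]
blue [221 196  17  45 642] [229. 216.] [115. 149. 133.] z30 [533.5 234.6  30. ]
blue [124 249  35  17 276] [141.1 256.9] [114. 130. 166.] z30 [419.5 458.8  30. ]
yellow [383 187  19  15 191] [391.9 194. ] [ 23. 245. 233.] z30 [ 604.3 -195.5   30. ]
yellow [317 188  12   6  17] [322.6 190.2] [ 21. 190. 236.] z30 [609.6 -10.9  30. ]
yellow [193 195  20  45 709] [202.4 215.4] [ 23. 233. 196.] z30 [533.3 304.7  30. ]
yellow [335 225  32   9  39] [349.7 228.4] [ 21. 188. 237.] z30 [508.9 -84.5  30. ]
green [365 182   5   8  29] [366.7 185.3] [ 66. 229. 171.] z30 [ 626.1 -128.1   30. ]
yel [ 21 247 237]
yel2 [ 19  36 122]
b [115 128 164]
b2 [ 20  47 124]
r [  0 164 200]
r2 [ 14  49 131]
[(75, 25, 41), (103, 109, 49), (24, 245, 235), (24, 218, 235), (24, 219, 235), (24, 219, 235), (24, 220, 235), (24, 220, 235), (24, 221, 235), (24, 216, 235), (24, 222, 236), (20, 32, 119), (20, 158, 126), (0, 15, 86), (0, 11, 72)]
[(60, 24, 42), (56, 41, 50), (113, 175, 153), (114, 130, 163), (114, 128, 164), (114, 130, 165), (115, 128, 165), (115, 128, 165), (114, 130, 165), (115, 127, 166), (114, 127, 166), (18, 26, 118), (20, 42, 128), (0, 12, 87), (6, 18, 69)]
[(60, 24, 42), (71, 39, 52), (179, 250, 190), (1, 167, 199), (0, 163, 199), (0, 163, 199), (0, 164, 199), (1, 166, 200), (0, 164, 199), (1, 163, 200), (0, 163, 200), (5, 99, 176), (20, 43, 125), (176, 23, 87), (10, 23, 67)]
```

View pics/crop1.png

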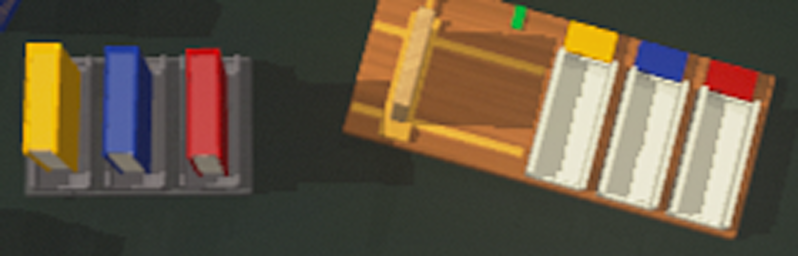

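The crop confirms it: the plain blue book in the middle of the black rack (crop 125,105) is book_blue, and the cradles run yellow, blue, red from left to right. The tabs measure 68 mm apart, as given.

```bash
python3 - <<'E'
from h import *
im=cv2.imread('pics/top0.png');t=Cam('top')
hsv=cv2.cvtColor(im,cv2.COLOR_BGR2HSV);H,S,V=[hsv[...,k].astype(int) for k in range(3)]
def rect(m,z,box):
    x0,y0,x1,y1=box;mm=np.zeros(H.shape,np.uint8);mm[y0:y1,x0:x1]=m[y0:y1,x0:x1]
    k,l,st,c=cv2.connectedComponentsWithStats(mm);j=1+st[1:,4].argmax()
    cn=max(cv2.findContours((l==j).astype(np.uint8),0,1)[0],key=cv2.contourArea)[:,0]
    w=t.ray(cn,z)[:,:2].astype(np.float32);(c,sz,a)=cv2.minAreaRect(w)
    cc=t.ray(np.argwhere(l==j)[:,::-1],z).mean(0)[:2]
    return cc.round(1),np.round(c,1),np.round(sz,1),round(a,1)
tops={'red':(((H<8)|(H>172))&(S>140)&(S<200)&(V>185),(248,194,272,245)),
'blue':((H>105)&(H<125)&(S>110)&(S<150)&(V>150),(219,194,240,245)),
'yellow':((H>20)&(H<28)&(S>200)&(V>228),(190,194,216,245))}
for n,(m,b) in tops.items(): print(n,rect(m,152,b))
ey=np.array([33.2,131.7]);ey/=np.linalg.norm(ey);ex=np.array([ey[1],-ey[0]]);print('ex',ex,'yaw',np.degrees(np.arctan2(ex[1],ex[0])))
# white cradles
m=(S<60)&(V>120)
for n,b,tab in(('yellow',(368,185,402,255),(604.3,-195.5)),('blue',(396,192,428,258),(587.5,-261.4)),('red',(418,200,456,264),(571.1,-327.2))):
    r=rect(m,40,b);d=np.array(r[1])-tab;print(n,'white',r,'dx,dy to tab',d@ex,d@ey)
g=t.ray((366.7,185.3),20)[0,:2];print('mark',g.round(1))
pale=(H>10)&(H<24)&(S<150)&(V>200)
print('bookend',rect(pale,123,(310,170,350,240)))
for n,tab in(('y',(604.3,-195.5)),('b',(587.5,-261.4)),('r',(571.1,-327.2))):
    tab=np.array(tab);print(n,'origin if 83 off mark',((g-83*ex)-tab)@ex)
cv2.imwrite('pics/crop2.png',np.hstack([cv2.resize(im[165:265,300:400],(400,400),interpolation=2),cv2.resize(np.repeat((pale*255).astype(np.uint8)[165:265,300:400,None],3,2),(400,400))]))
E
```

```text
red (array([514.3, 154.2]), array([515.4, 154.2]), array([84.1, 24.3]), 2.1)
blue (array([515.4, 225.2]), array([514.7, 225. ]), array([81.7, 21.2]), 0.7)
yellow (array([518.6, 292.2]), array([518. , 292.1]), array([91.3, 25.2]), 1.0)
ex [ 0.96966422 -0.24444079] yaw -14.1487886043643
yellow white (array([ 527.2, -176.6]), array([ 528.4, -176.8]), array([ 55.7, 123.2]), 75.9) dx,dy to tab -78.16855709566754 -0.42033508224097327
blue white (array([ 511.9, -242.3]), array([ 512.8, -242.5]), array([ 57.1, 124.8]), 76.0) dx,dy to tab -77.05384818953198 0.06692671041458141
red white (array([ 494.3, -307.8]), array([ 496. , -308.2]), array([ 57.5, 124.5]), 75.7) dx,dy to tab -77.4661579566627 0.06611681622917143
mark [ 628.4 -129.1]
bookend (array([567.7, -26.1]), array([567.8, -26.1]), array([13.5, 87.7]), 76.4)
y origin if 83 off mark -75.82815519910346
b origin if 83 off mark -75.64644439458945
r origin if 83 off mark -75.82815519910352
```

View pics/crop2.png

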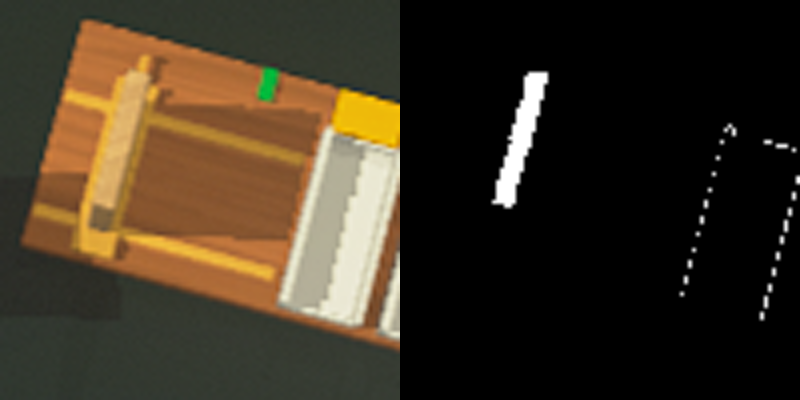

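The right crop shows the bookend top as a clean strip, 13.5 × 88 mm, 85 mm to +y of the mark and on the cradle line. All sizes match the description. First move: turn the tool square and travel to above book_red.

```bash
python3 -m crank '[[[0,0,0.112],[0,0,-1],-0.1],[[0,0,0.112],[0,0,-1],-0.1],[[0,0,0.112],[0,0,-1],-0.1],[[0,0,0],[1.6,-3.4,0],-0.1],[[0,0,0],[1.6,-3.4,0],-0.1]]'
python3 -m crank '[[[0,0,0],[1.6,-3.4,0],-0.1],[[0,0,0],[1.6,-3.4,0],-0.1],[[0,0,0],[1.6,-3.4,0],-0.1],[[0,0,0],[1.6,-3.4,0],-0.1],[[0,0,0],[1.6,-3.4,0],-0.1]]' 
```

```text
time_s: 0.52
eef_pos: [221.4, -475.2, 243.6]
eef_rot: [[1.0, -0.003, 0.0], [-0.003, -1.0, -0.0], [0.0, 0.0, -1.0]]
force: [0.3, 1.1, -0.6]
opening: 60.8
gripper_force: 0.0
time_s: 0.93
eef_pos: [301.6, -303.0, 243.7]
eef_rot: [[1.0, -0.001, -0.0], [-0.001, -1.0, 0.0], [-0.0, -0.0, -1.0]]
force: [0.6, -0.3, 0.3]
opening: 50.1
gripper_force: 0.0
```

```bash
for i in 1 2 3; do python3 -m crank '[[[0,0,0],[1.42,-3.05,0],-0.1],[[0,0,0],[1.42,-3.05,0],-0.1],[[0,0,0],[1.42,-3.05,0],-0.1],[[0,0,0],[1.42,-3.05,0],-0.1],[[0,0,0],[1.42,-3.05,0],-0.1]]' |tail -6 |head -2; done
python3 - <<'E'
from h import *
print(bot.get_state()['eef_pos'].round(1))
w=Cam('wrist');im=bot.read_camera('wrist')[:,:,::-1];cv2.imwrite('pics/w1.png',im)
print(w.c.round(),w.pix([[515,154,152],[515,225,152],[518,292,152]]).round())
E
```

```text
time_s: 1.35
eef_pos: [372.6, -150.7, 243.8]
time_s: 1.77
eef_pos: [443.7, 1.8, 243.7]
time_s: 2.18
eef_pos: [514.7, 154.2, 243.5]
[514.7 154.2 243.5]
[582. 154. 415.] [[324. 244.]
 [231. 245.]
 [143. 241.]]
```

View pics/w1.png

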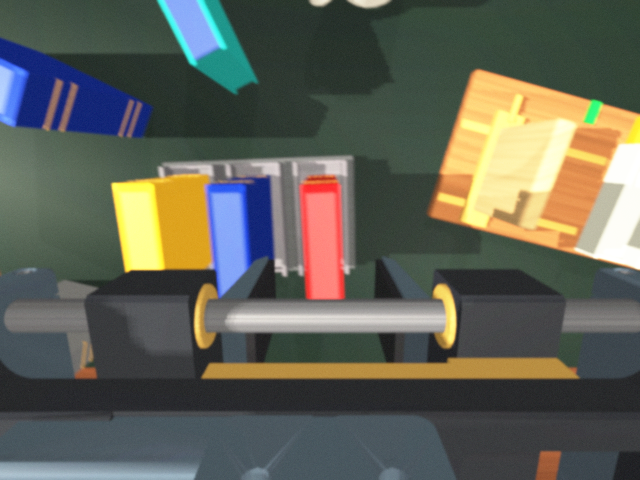

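The wrist view shows the red top edge at (324,244), exactly as predicted, between the fingers and clear of the blue book. Descend and grasp.

```bash
python3 -m crank '[[[0,0,0],[0,0,3.5],-0.1],[[0,0,0],[0,0,3.5],-0.1],[[0,0,0],[0,0,3],-0.1],[[0,0,0],[0,0,2.4],-0.1],[[0,0,0],[0,0,0],-0.1]]'
python3 -m crank '[[[0,0,0],[0,0,0],1],[[0,0,0],[0,0,0],1],[[0,0,0],[0,0,0],1],[[0,0,0],[0,0,0],1],[[0,0,0],[0,0,0],1]]'
python3 -m crank '[[[0,0,0],[0,0,-0.5],1],[[0,0,0],[0,0,-1.5],1],[[0,0,0],[0,0,-2.5],1],[[0,0,0],[0,0,-3],1],[[0,0,0],[0,0,-3],1]]'
```

```text
time_s: 2.65
eef_pos: [510.6, 151.3, 114.8]
eef_rot: [[1.0, -0.0, -0.011], [-0.0, -1.0, -0.003], [-0.011, 0.003, -1.0]]
force: [-0.5, -0.6, -0.6]
opening: 50.3
gripper_force: 0.0
time_s: 3.07
eef_pos: [515.9, 152.8, 121.8]
eef_rot: [[1.0, -0.0, 0.004], [-0.0, -1.0, 0.001], [0.004, -0.001, -1.0]]
force: [-0.7, -0.3, 4.8]
opening: 27.6
gripper_force: 30.0
time_s: 3.48
eef_pos: [513.6, 152.2, 225.5]
eef_rot: [[1.0, -0.0, -0.003], [-0.0, -1.0, -0.001], [-0.003, 0.001, -1.0]]
force: [0.4, 0.8, -3.7]
opening: 28.3
gripper_force: 30.0
```

Grasped at an opening of 28 mm. Carry it over to the red cradle.

```bash
python3 -m crank '[[[0,0,0],[0,0,-3],1],[[0,0,0],[0,1.65,0],1],[[0,0,0],[0,3.3,0],1],[[0,0,0],[0,3.3,0],1],[[0,0,0],[0,3.3,0],1]]' | tail -1
python3 -m crank '[[[0,0,0],[0,3.3,0],1],[[0,0,0],[0,3.3,0],1],[[0,0,0],[0,3.3,0],1],[[0,0,0],[0,3.3,0],1],[[0,0,0],[0,3.3,0],1]]'|tail -1
python3 -m crank '[[[0,0,0],[0,3.3,0],1],[[0,0,0],[0,3.3,0],1],[[0,0,0],[0,3.3,0],1],[[0,0,0],[0,3.3,0],1],[[0,0,0],[0,1.65,0],1]]'|tail -1
python3 -m crank '[[[0,0,0],[-0.9,2,0],1],[[0,0,0],[-0.9,1.35,0],1],[[0,0,0.1235],[0,0,0],1],[[0,0,0.1235],[0,0,0],1],[[0,0,0],[0,0,0],1]]'
python3 -m crank '[[[0,0,0],[0,0,0],1],[[0,0,0],[0,0,0],1],[[0,0,0],[0,0,0],1],[[0,0,0],[0,0,0],1],[[0,0,0],[0,0,0],1]]'
python3 - <<'E'
from h import *
w=Cam('wrist');im=bot.read_camera('wrist')[:,:,::-1].copy()
for p in w.pix([[496.9,-308.5,46],[571.1,-327.2,30],[587.5,-261.4,30]]): cv2.circle(im,tuple(int(v) for v in p),5,(255,0,255),2)
cv2.imwrite('pics/w2.png',im)
E
```

```text
gripper_force: 30.0
gripper_force: 30.0
gripper_force: 30.0
time_s: 5.15
eef_pos: [496.0, -309.7, 254.7]
eef_rot: [[0.969, -0.247, -0.001], [-0.247, -0.969, 0.001], [-0.001, -0.001, -1.0]]
force: [0.4, -0.3, -3.1]
opening: 27.8
gripper_force: 30.0
time_s: 5.57
eef_pos: [496.6, -309.7, 255.0]
eef_rot: [[0.97, -0.244, -0.0], [-0.244, -0.97, -0.0], [0.0, 0.0, -1.0]]
force: [-0.9, 1.4, -2.8]
opening: 28.0
gripper_force: 30.0
```

View pics/w2.png

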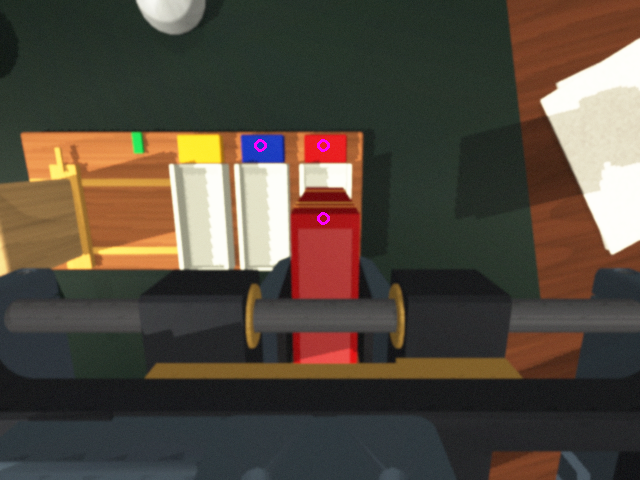

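The predicted points land on the red and blue tabs at (323,146) and (260,146), to within about 1 mm. Lower gently.

```bash
python3 -m crank '[[[0,0,0],[0,0,2],1],[[0,0,0],[0,0,3.5],1],[[0,0,0],[0,0,3.5],1],[[0,0,0],[0,0,2],1],[[0,0,0],[0,0,1],1]]' | tail -1
python3 -m crank '[[[0,0,0],[0,0,0.6],1],[[0,0,0],[0,0,0.4],1],[[0,0,0],[0,0,0.3],1],[[0,0,0],[0,0,0.1],1],[[0,0,0],[0,0,0],1]]'
python3 -m crank '[[[0,0,0],[0,0,0.1],1],[[0,0,0],[0,0,0],1],[[0,0,0],[0,0,0],1],[[0,0,0],[0,0,0],1],[[0,0,0],[0,0,0],1]]'
```

```text
gripper_force: 30.0
time_s: 6.45
eef_pos: [497.2, -310.4, 122.1]
eef_rot: [[0.97, -0.245, 0.002], [-0.245, -0.97, -0.001], [0.002, 0.001, -1.0]]
force: [0.6, -0.2, -3.1]
opening: 28.3
gripper_force: 30.0
time_s: 6.87
eef_pos: [497.2, -310.4, 121.8]
eef_rot: [[0.97, -0.245, 0.002], [-0.245, -0.97, -0.002], [0.003, 0.001, -1.0]]
force: [-2.3, 1.1, 7.2]
opening: 27.7
gripper_force: 30.0
```

It touched down at 121.8, the same height as at the grasp. Release and rise.

```bash
python3 -m crank '[[[0,0,0],[0,0,0],0.2],[[0,0,0],[0,0,0],-0.1],[[0,0,0],[0,0,0],-0.1],[[0,0,0],[0,0,0],-0.1],[[0,0,0],[0,0,0],-0.1]]' | tail -2
python3 -m crank '[[[0,0,0],[0,0,-1],-0.1],[[0,0,0],[0,0,-2.5],-0.1],[[0,0,0],[0,0,-3],-0.1],[[0,0,-0.1235],[0,0,-3],-0.1],[[0,0,-0.1235],[0,0,-3],-0.1]]'
python3 - <<'E'
from h import *
t=Cam('top');im=bot.read_camera('top')[:,:,::-1].copy()
cv2.imwrite('pics/t2.png',cv2.resize(im[170:290,180:480],None,fx=2.6,fy=2.6,interpolation=2))
E
```

```text
opening: 50.2
gripper_force: 0.0
time_s: 7.7
eef_pos: [496.4, -309.9, 247.0]
eef_rot: [[1.0, 0.006, 0.0], [0.006, -1.0, -0.0], [0.0, 0.0, -1.0]]
force: [1.1, -0.4, 0.5]
opening: 50.6
gripper_force: 0.0
```

View pics/t2.png

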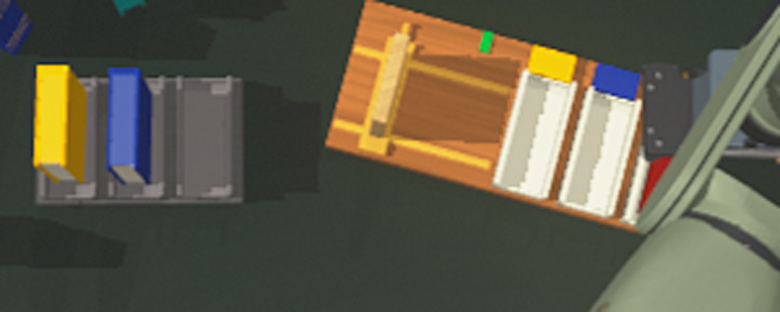

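Red stands in its cradle, partly hidden at (650,185). The blue and yellow books are undisturbed. Next is book_blue.

```bash
python3 -m crank '[[[0,0,0],[0.12,-2,0],-0.1],[[0,0,0],[0.12,-3.8,0],-0.1],[[0,0,0],[0.12,-3.8,0],-0.1],[[0,0,0],[0.12,-3.8,0],-0.1],[[0,0,0],[0.12,-3.8,0],-0.1]]' | tail -1
python3 -m crank '[[[0,0,0],[0.12,-3.8,0],-0.1],[[0,0,0],[0.12,-3.8,0],-0.1],[[0,0,0],[0.12,-3.8,0],-0.1],[[0,0,0],[0.12,-3.8,0],-0.1],[[0,0,0],[0.12,-3.8,0],-0.1]]' | tail -1
python3 -m crank '[[[0,0,0],[0.12,-3.8,0],-0.1],[[0,0,0],[0.12,-3.8,0],-0.1],[[0,0,0],[0.12,-3.8,0],-0.1],[[0,0,0],[0.12,-3.8,0],-0.1],[[0,0,0],[0.12,-2.1,0],-0.1]]' | tail -1
python3 -m crank '[[[0,0,0],[0,0,0],-0.1],[[0,0,0],[0,0,0],-0.1],[[0,0,0],[0,0,0],-0.1],[[0,0,0],[0,0,0],-0.1],[[0,0,0],[0,0,0],-0.1]]'
```

```text
gripper_force: 0.0
gripper_force: 0.0
gripper_force: 0.0
time_s: 9.42
eef_pos: [514.7, 223.8, 245.2]
eef_rot: [[1.0, -0.002, 0.0], [-0.002, -1.0, -0.0], [0.0, 0.0, -1.0]]
force: [-0.0, 0.3, -0.7]
opening: 50.2
gripper_force: 0.0
```

```bash
python3 -m crank '[[[0,0,0],[0,-0.1,3.5],-0.1],[[0,0,0],[0,0,3.5],-0.1],[[0,0,0],[0,0,3],-0.1],[[0,0,0],[0,0,2],-0.1],[[0,0,0],[0,0,0.5],-0.1]]' | tail -1
python3 -m crank '[[[0,0,0],[0,0,0],-0.1],[[0,0,0],[0,0,0],1],[[0,0,0],[0,0,0],1],[[0,0,0],[0,0,0],1],[[0,0,0],[0,0,0],1]]'
python3 -m crank '[[[0,0,0],[0,0,0],1],[[0,0,0],[0,0,0],1],[[0,0,0],[0,0,-0.5],1],[[0,0,0],[0,0,-1.5],1],[[0,0,0],[0,0,-2.5],1]]'
python3 -m crank '[[[0,0,0],[0,0,-3],1],[[0,0,0],[0,0,-3],1],[[0,0,0],[0,0,-2],1],[[0,0,0],[0,0,-1],1],[[0,0,0],[0,0,0],1]]'
```

```text
gripper_force: 0.0
time_s: 10.25
eef_pos: [515.5, 226.3, 121.4]
eef_rot: [[1.0, -0.0, 0.003], [-0.0, -1.0, 0.001], [0.003, -0.001, -1.0]]
force: [1.1, -0.2, 2.0]
opening: 27.5
gripper_force: 30.0
time_s: 10.67
eef_pos: [512.3, 225.2, 162.6]
eef_rot: [[1.0, -0.0, -0.007], [-0.0, -1.0, -0.003], [-0.007, 0.003, -1.0]]
force: [0.6, -0.0, -2.9]
opening: 28.2
gripper_force: 30.0
time_s: 11.08
eef_pos: [515.4, 226.4, 256.9]
eef_rot: [[1.0, -0.0, 0.004], [-0.0, -1.0, 0.002], [0.004, -0.002, -1.0]]
force: [-0.9, 0.6, -1.4]
opening: 28.2
gripper_force: 30.0
```

```bash
python3 -m crank '[[[0,0,0],[0,0,0],1],[[0,0,0],[0,1.65,0],1],[[0,0,0],[0,3.3,0],1],[[0,0,0],[0,3.3,0],1],[[0,0,0],[0,3.3,0],1]]' | tail -1
python3 -m crank '[[[0,0,0],[0,3.3,0],1],[[0,0,0],[0,3.3,0],1],[[0,0,0],[0,3.3,0],1],[[0,0,0],[0,3.3,0],1],[[0,0,0],[0,3.3,0],1]]'|tail -1
python3 -m crank '[[[0,0,0],[0,3.3,0],1],[[0,0,0],[0,3.3,0],1],[[0,0,0],[0,3.3,0],1],[[0,0,0],[0,3.3,0],1],[[0,0,0],[0,1.65,0],1]]'|tail -1
python3 -m crank '[[[0,0,0],[-0.1,2.3,0],1],[[0,0,0],[-0.1,1.6,0],1],[[0,0,0.1235],[0,0,0],1],[[0,0,0.1235],[0,0,0],1],[[0,0,0],[0,0,0],1]]' | tail -1
python3 -m crank '[[[0,0,0],[0,0,0],1],[[0,0,0],[0,0,0],1],[[0,0,0],[0,0,0],1],[[0,0,0],[0,0,0],1],[[0,0,0],[0,0,0],1]]'
python3 - <<'E'
from h import *
w=Cam('wrist');im=bot.read_camera('wrist')[:,:,::-1].copy()
for p in w.pix([[513.3,-242.7,46],[571.1,-327.2,30],[587.5,-261.4,30],[496.9,-308.5,152]]): cv2.circle(im,tuple(int(v) for v in p),5,(255,0,255),2)
cv2.imwrite('pics/w3.png',im)
E
```

```text
gripper_force: 30.0
gripper_force: 30.0
gripper_force: 30.0
gripper_force: 30.0
time_s: 13.17
eef_pos: [512.6, -241.7, 254.9]
eef_rot: [[0.97, -0.244, -0.0], [-0.244, -0.97, -0.0], [-0.0, 0.0, -1.0]]
force: [0.3, -0.2, -2.2]
opening: 28.0
gripper_force: 30.0
```

View pics/w3.png

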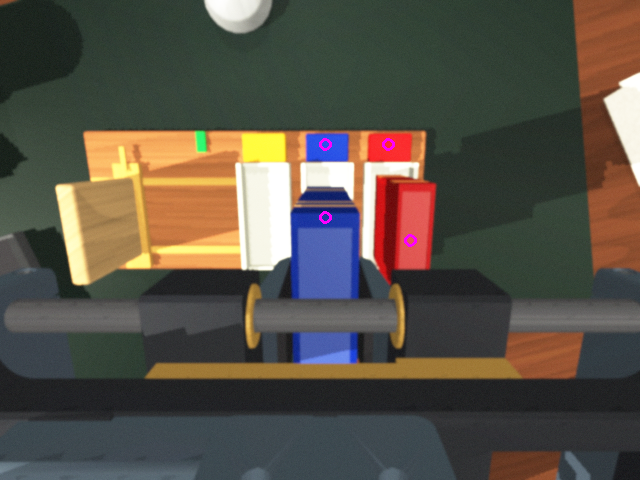

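Blue is aligned over its cradle (325,217). Red's top is centred at about (415,240), 6 px or some 4 mm from nominal, well inside 12 mm. Lower and release.

```bash
python3 -m crank '[[[0,0,0],[0,0,2],1],[[0,0,0],[0,0,3.5],1],[[0,0,0],[0,0,3.5],1],[[0,0,0],[0,0,2],1],[[0,0,0],[0,0,1],1]]' | tail -1
python3 -m crank '[[[0,0,0],[0,0,0.6],1],[[0,0,0],[0,0,0.4],1],[[0,0,0],[0,0,0.3],1],[[0,0,0],[0,0,0.1],1],[[0,0,0],[0,0,0],1]]'
python3 -m crank '[[[0,0,0],[0,0,0.1],1],[[0,0,0],[0,0,0],1],[[0,0,0],[0,0,0],1],[[0,0,0],[0,0,0],1],[[0,0,0],[0,0,0],1]]'
```

```text
gripper_force: 30.0
time_s: 14.05
eef_pos: [513.2, -242.3, 121.9]
eef_rot: [[0.97, -0.245, 0.002], [-0.245, -0.97, -0.001], [0.002, 0.0, -1.0]]
force: [0.4, -0.0, -2.1]
opening: 27.6
gripper_force: 30.0
time_s: 14.47
eef_pos: [513.3, -242.4, 121.4]
eef_rot: [[0.97, -0.245, 0.002], [-0.245, -0.97, -0.001], [0.003, 0.001, -1.0]]
force: [-1.8, -0.4, 5.8]
opening: 27.8
gripper_force: 30.0
```

```bash
python3 -m crank '[[[0,0,0],[0,0,0],0.2],[[0,0,0],[0,0,0],-0.1],[[0,0,0],[0,0,0],-0.1],[[0,0,0],[0,0,0],-0.1],[[0,0,0],[0,0,0],-0.1]]' | tail -2
python3 -m crank '[[[0,0,0],[0,0,-1],-0.1],[[0,0,0],[0,0,-2.5],-0.1],[[0,0,0],[0,0,-3],-0.1],[[0,0,-0.1235],[0,0,-3],-0.1],[[0,0,-0.1235],[0,0,-3],-0.1]]' | tail -1
python3 -m crank '[[[0,0,0],[0,-2,0],-0.1],[[0,0,0],[0.1,-3.8,0],-0.1],[[0,0,0],[0.1,-3.8,0],-0.1],[[0,0,0],[0.1,-3.8,0],-0.1],[[0,0,0],[0.1,-3.8,0],-0.1]]' | tail -1
python3 -m crank '[[[0,0,0],[0.1,-3.8,0],-0.1],[[0,0,0],[0,-3.8,0],-0.1],[[0,0,0],[0,-3.8,0],-0.1],[[0,0,0],[0,-3.8,0],-0.1],[[0,0,0],[0,-3.8,0],-0.1]]' | tail -1
python3 -m crank '[[[0,0,0],[0,-3.8,0],-0.1],[[0,0,0],[0,-3.8,0],-0.1],[[0,0,0],[0,-3.8,0],-0.1],[[0,0,0],[0,-3.8,0],-0.1],[[0,0,0],[0,-2.1,0],-0.1]]' | tail -1
python3 -m crank '[[[0,0,0],[0,0,0],-0.1],[[0,0,0],[0,0,0],-0.1],[[0,0,0],[0,0,0],-0.1],[[0,0,0],[0,0,0],-0.1],[[0,0,0],[0,0,0],-0.1]]'
python3 - <<'E'
from h import *
im=bot.read_camera('top')[:,:,::-1]
cv2.imwrite('pics/t3.png',cv2.resize(im[170:290,180:480],None,fx=2.6,fy=2.6,interpolation=2))
E
```

```text
opening: 50.0
gripper_force: 0.0
gripper_force: 0.0
gripper_force: 0.0
gripper_force: 0.0
gripper_force: 0.0
time_s: 16.97
eef_pos: [517.8, 291.7, 245.3]
eef_rot: [[1.0, -0.002, 0.0], [-0.002, -1.0, -0.0], [0.0, 0.0, -1.0]]
force: [1.0, -0.5, 0.1]
opening: 49.9
gripper_force: 0.0
```

View pics/t3.png

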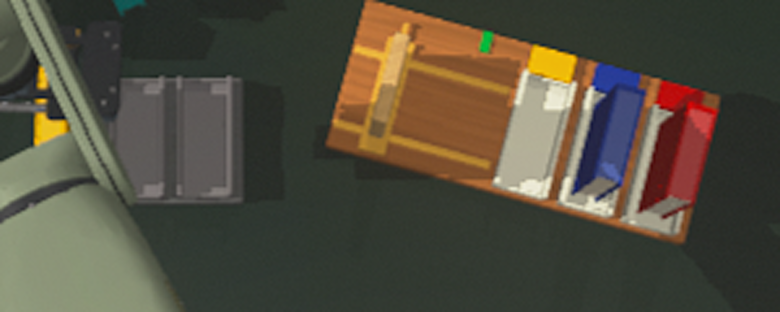

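Red and blue stand parallel in their own cradles. Now yellow.

```bash
python3 -m crank '[[[0,0,0],[0,0,3.5],-0.1],[[0,0,0],[0,0,3.5],-0.1],[[0,0,0],[0,0,3],-0.1],[[0,0,0],[0,0,2],-0.1],[[0,0,0],[0,0,0.5],-0.1]]' | tail -1
python3 -m crank '[[[0,0,0],[0,0,0],-0.1],[[0,0,0],[0,0,0],1],[[0,0,0],[0,0,0],1],[[0,0,0],[0,0,0],1],[[0,0,0],[0,0,0],1]]'
python3 -m crank '[[[0,0,0],[0,0,0],1],[[0,0,0],[0,0,0],1],[[0,0,0],[0,0,-0.5],1],[[0,0,0],[0,0,-1.5],1],[[0,0,0],[0,0,-2.5],1]]'
python3 -m crank '[[[0,0,0],[0,0,-3],1],[[0,0,0],[0,0,-3],1],[[0,0,0],[0,0,-2],1],[[0,0,0],[0,0,-1],1],[[0,0,0],[0,0,0],1]]'
```

```text
gripper_force: 0.0
time_s: 17.85
eef_pos: [518.5, 293.4, 121.4]
eef_rot: [[1.0, -0.0, 0.003], [-0.0, -1.0, 0.001], [0.003, -0.001, -1.0]]
force: [0.4, 1.0, 1.7]
opening: 27.8
gripper_force: 30.0
time_s: 18.27
eef_pos: [515.4, 291.9, 162.4]
eef_rot: [[1.0, -0.0, -0.007], [-0.0, -1.0, -0.004], [-0.007, 0.004, -1.0]]
force: [-0.0, 0.6, -1.8]
opening: 28.0
gripper_force: 30.0
time_s: 18.68
eef_pos: [518.4, 293.5, 257.1]
eef_rot: [[1.0, -0.0, 0.004], [-0.0, -1.0, 0.002], [0.004, -0.002, -1.0]]
force: [-0.0, 1.1, -1.7]
opening: 27.8
gripper_force: 30.0
```

```bash
python3 -m crank '[[[0,0,0],[0,0,0],1],[[0,0,0],[0.1,1.65,0],1],[[0,0,0],[0.1,3.3,0],1],[[0,0,0],[0.1,3.3,0],1],[[0,0,0],[0.1,3.3,0],1]]' | tail -1
python3 -m crank '[[[0,0,0],[0.1,3.3,0],1],[[0,0,0],[0.1,3.3,0],1],[[0,0,0],[0.1,3.3,0],1],[[0,0,0],[0.1,3.3,0],1],[[0,0,0],[0.1,3.3,0],1]]'|tail -1
python3 -m crank '[[[0,0,0],[0.1,3.3,0],1],[[0,0,0],[0.1,3.3,0],1],[[0,0,0],[0.1,3.3,0],1],[[0,0,0],[0,3.3,0],1],[[0,0,0],[0,1.65,0],1]]'|tail -1
python3 -m crank '[[[0,0,0],[0,2.3,0],1],[[0,0,0],[0,1.7,0],1],[[0,0,0.1235],[0,0,0],1],[[0,0,0.1235],[0,0,0],1],[[0,0,0],[0,0,0],1]]' | tail -1
python3 -m crank '[[[0,0,0],[0,0,0],1],[[0,0,0],[0,0,0],1],[[0,0,0],[0,0,0],1],[[0,0,0],[0,0,0],1],[[0,0,0],[0,0,0],1]]'
python3 - <<'E'
from h import *
w=Cam('wrist');im=bot.read_camera('wrist')[:,:,::-1].copy()
for p in w.pix([[530.1,-176.8,46],[604.3,-195.5,30],[587.5,-261.4,30],[513.3,-242.7,152],[496.9,-308.5,152]]): cv2.circle(im,tuple(int(v) for v in p),5,(255,0,255),2)
cv2.imwrite('pics/w4.png',im)
E
```

```text
gripper_force: 30.0
gripper_force: 30.0
gripper_force: 30.0
gripper_force: 30.0
time_s: 20.77
eef_pos: [529.6, -175.7, 254.9]
eef_rot: [[0.97, -0.244, -0.0], [-0.244, -0.97, -0.0], [-0.0, 0.0, -1.0]]
force: [0.3, 0.1, -2.1]
opening: 28.2
gripper_force: 30.0
```

View pics/w4.png

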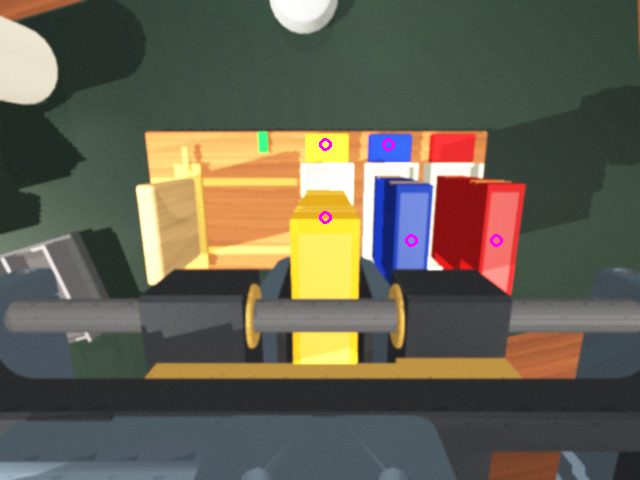

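All aligned. Red is about 5 mm off with a slight yaw of about 4°, within limits; I'll re-measure it after placing yellow.

```bash
python3 -m crank '[[[0,0,0],[0,0,2],1],[[0,0,0],[0,0,3.5],1],[[0,0,0],[0,0,3.5],1],[[0,0,0],[0,0,2],1],[[0,0,0],[0,0,1],1]]' | tail -1
python3 -m crank '[[[0,0,0],[0,0,0.6],1],[[0,0,0],[0,0,0.4],1],[[0,0,0],[0,0,0.3],1],[[0,0,0],[0,0,0.1],1],[[0,0,0],[0,0,0],1]]'
python3 -m crank '[[[0,0,0],[0,0,0.1],1],[[0,0,0],[0,0,0],1],[[0,0,0],[0,0,0],1],[[0,0,0],[0,0,0],1],[[0,0,0],[0,0,0],1]]'
python3 -m crank '[[[0,0,0],[0,0,0],0.2],[[0,0,0],[0,0,0],-0.1],[[0,0,0],[0,0,0],-0.1],[[0,0,0],[0,0,0],-0.1],[[0,0,0],[0,0,0],-0.1]]' | tail -2
python3 -m crank '[[[0,0,0],[0,0,-1],-0.1],[[0,0,0],[0,0,-2.5],-0.1],[[0,0,0],[0,0,-3],-0.1],[[0,0,0],[0,-3.5,-3],-0.1],[[0,0,0],[0,-3.5,0],-0.1]]' | tail -1
python3 -m crank '[[[0,0,0],[0,-3.5,0],-0.1],[[0,0,0],[0,-3,0],-0.1],[[0,0,0],[0,-2,0],-0.1],[[0,0,0],[0,0,0],-0.1],[[0,0,0],[0,0,0],-0.1]]'
python3 - <<'E'
from h import *
for n in('top','side'):
    im=bot.read_camera(n)[:,:,::-1].copy();cv2.imwrite(f'pics/{n}5.png',im)
a=cv2.imread('pics/top5.png')[160:280,300:470];b=cv2.imread('pics/side5.png')[240:410,240:400]
cv2.imwrite('pics/c5.png',np.hstack([cv2.resize(a,(425,300),interpolation=2),cv2.resize(b,(283,300),interpolation=2)]))
E
```

```text
gripper_force: 30.0
time_s: 21.65
eef_pos: [530.2, -176.2, 121.9]
eef_rot: [[0.97, -0.245, 0.002], [-0.245, -0.97, -0.001], [0.002, 0.0, -1.0]]
force: [0.5, -0.3, -2.3]
opening: 28.1
gripper_force: 30.0
time_s: 22.07
eef_pos: [530.3, -176.3, 121.4]
eef_rot: [[0.97, -0.245, 0.002], [-0.245, -0.97, -0.001], [0.003, 0.0, -1.0]]
force: [-0.9, 0.2, 6.3]
opening: 27.9
gripper_force: 30.0
opening: 50.1
gripper_force: 0.0
gripper_force: 0.0
time_s: 23.32
eef_pos: [566.8, -28.3, 212.6]
eef_rot: [[0.97, -0.243, 0.0], [-0.243, -0.97, -0.001], [0.001, 0.001, -1.0]]
force: [-0.0, 0.8, -0.3]
opening: 50.3
gripper_force: 0.0
```

View pics/c5.png

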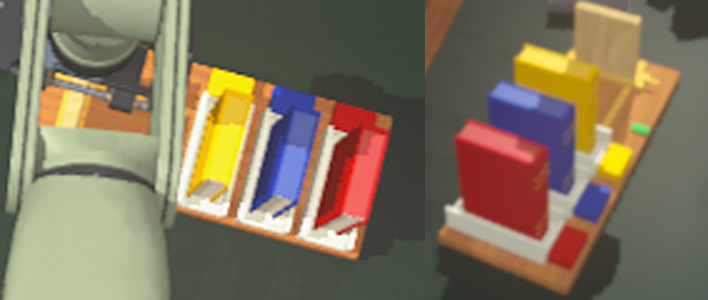

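```bash
python3 - <<'E'
from h import *
im=cv2.imread('pics/top5.png');t=Cam('top')
hsv=cv2.cvtColor(im,cv2.COLOR_BGR2HSV);H,S,V=[hsv[...,k].astype(int) for k in range(3)]
ey=np.array([.2444,.9697]);ex=np.array([.9697,-.2444])
pr=t.pix([[496.9,-308.5,152],[513.3,-242.7,152],[530.1,-176.8,152]]).round().astype(int);print(pr)
for p in pr: print([tuple(map(int,v)) for v in hsv[p[1],p[0]-16:p[0]+14:2]])
M={'red':((H<8)|(H>172))&(S>100)&(V>150),'blue':(H>105)&(H<125)&(S>90)&(S<160)&(V>105),'yellow':(H>20)&(H<28)&(S>150)&(V>205)}
O={'red':(496.9,-308.5),'blue':(513.3,-242.7),'yellow':(530.1,-176.8)}
for n,p in zip(M,pr):
    mm=np.zeros(H.shape,np.uint8);b=slice(p[1]-26,p[1]+26),slice(p[0]-18,p[0]+18);mm[b]=M[n][b]
    k,l,st,c=cv2.connectedComponentsWithStats(mm);j=1+st[1:,4].argmax()
    w=t.ray(np.argwhere(l==j)[:,::-1],152)[:,:2].astype(np.float32);r=cv2.minAreaRect(w);d=np.array(r[0])-O[n];print(n,st[j],np.round(r[1],1),round(r[2],1),'bay x,y',d@ex,d@ey)
E
```

```text
[[445 228]
 [418 221]
 [392 214]]
[(27, 24, 236), (4, 121, 141), (2, 186, 118), (2, 183, 117), (2, 215, 167), (1, 231, 201), (1, 177, 242), (1, 154, 242), (1, 154, 242), (1, 155, 242), (1, 151, 243), (0, 207, 224), (67, 36, 63), (45, 24, 63), (43, 29, 62)]
[(27, 36, 217), (28, 28, 239), (122, 121, 93), (122, 107, 95), (118, 144, 135), (116, 176, 185), (114, 127, 221), (114, 119, 221), (115, 119, 222), (114, 122, 222), (114, 136, 213), (167, 82, 156), (13, 158, 184), (26, 34, 158), (26, 25, 234)]
[(22, 49, 237), (34, 7, 248), (23, 55, 212), (24, 251, 241), (23, 244, 239), (29, 246, 247), (29, 205, 247), (29, 206, 247), (29, 209, 247), (29, 206, 247), (28, 255, 248), (15, 60, 214), (13, 166, 180), (13, 113, 165), (29, 36, 218)]
red [427 202  29  52 717] [ 55.9 126.9] 81.7 bay x,y -1.5760394818115016 9.28636665405274
blue [401 195  27  49 519] [ 44.3 120.7] 78.3 bay x,y 0.9382779565430157 9.079449745483398
yellow [375 190  27  47 304] [ 37.4 125.1] 75.9 bay x,y -1.8939454443359625 6.404586067504888
```

The row cuts through the top edges put all three tops within about 3 mm of their cradle centres (pixel columns 446/418/392 against 445/418/392 predicted). Now the bookend.

```bash
python3 -m crank '[[[0,0,0],[0,-0.2,2.5],-0.1],[[0,0,0],[0,0,3.5],-0.1],[[0,0,0],[0,0,3],-0.1],[[0,0,0],[0,0,2],-0.1],[[0,0,0],[0,0,0.5],-0.1]]' 
python3 -m crank '[[[0,0,0],[0,0,0],-0.1],[[0,0,0],[0,0,0],1],[[0,0,0],[0,0,0],1],[[0,0,0],[0,0,0],1],[[0,0,0],[0,0,0],1]]'
python3 -m crank '[[[0,0,0],[0,0,0],1],[[0,0,0],[0,0,0],1],[[0,0,0],[0,0,0],1],[[0,0,0],[0,0,0],1],[[0,0,0],[0,0,0],1]]'
```

```text
time_s: 23.83
eef_pos: [564.2, -28.3, 93.5]
eef_rot: [[0.969, -0.247, -0.008], [-0.247, -0.969, 0.0], [-0.007, 0.002, -1.0]]
force: [-0.9, 0.4, 0.1]
opening: 49.8
gripper_force: 0.0
time_s: 24.25
eef_pos: [568.0, -27.1, 98.5]
eef_rot: [[0.97, -0.245, 0.003], [-0.245, -0.97, -0.0], [0.003, -0.0, -1.0]]
force: [0.6, -0.6, 0.3]
opening: 26.2
gripper_force: 0.0
time_s: 24.67
eef_pos: [567.5, -27.2, 97.8]
eef_rot: [[0.97, -0.244, 0.001], [-0.244, -0.97, -0.001], [0.001, 0.0, -1.0]]
force: [-0.5, -0.8, 5.4]
opening: 16.0
gripper_force: 30.0
```

Gripped at 16.0 mm. The remaining slide to the mark is 84 mm.

```bash
python3 -m crank '[[[0,0,0],[0,1,0],1],[[0,0,0],[0,2,0],1],[[0,0,0],[0,2,0],1],[[0,0,0],[0,2,0],1],[[0,0,0],[0,1.4,0],1]]' 
python3 -m crank '[[[0,0,0],[0,0,0],1],[[0,0,0],[0,0,0],1],[[0,0,0],[0,0,0],1],[[0,0,0],[0,0,0],1],[[0,0,0],[0,0,0],1]]'
python3 - <<'E'
from h import *
s=bot.get_state();print((s['eef_pos'][:2]-[628.4,-129.1])@[.2444,.9697])
E
```

```text
time_s: 25.08
eef_pos: [547.2, -108.7, 97.8]
eef_rot: [[0.97, -0.245, 0.002], [-0.245, -0.97, 0.001], [0.002, -0.002, -1.0]]
force: [0.1, 4.3, 5.0]
opening: 15.9
gripper_force: 30.0
time_s: 25.5
eef_pos: [547.1, -109.1, 97.8]
eef_rot: [[0.97, -0.244, 0.001], [-0.244, -0.97, -0.002], [0.002, 0.001, -1.0]]
force: [-1.5, -2.3, 5.8]
opening: 15.8
gripper_force: 30.0
-0.44503348038443286
```

Release, rise, move clear toward the robot and check.

```bash
python3 -m crank '[[[0,0,0],[0,0,0],0.3],[[0,0,0],[0,0,0],0.1],[[0,0,0],[0,0,0],0.1],[[0,0,0],[0,0,0],0.1],[[0,0,0],[0,0,0],0.1]]' | tail -2
python3 -m crank '[[[0,0,0],[0,0,-2],0.1],[[0,0,0],[0,0,-3.5],0.1],[[0,0,0],[0,0,-3.5],0.1],[[0,0,0],[0,0,-3.5],0.1],[[0,0,0],[-2,-2,-1],0.1]]' | tail -1
python3 -m crank '[[[0,0,0],[-2,-3.5,0],0.1],[[0,0,0],[-2,-3.5,0],0.1],[[0,0,0],[-2,-3.5,0],0.1],[[0,0,0],[-2,-3.5,0],0.1],[[0,0,0],[-2,-3.5,0],0.1]]'
python3 -m crank '[[[0,0,0],[-2,-3.5,0],0.1],[[0,0,0],[-2,-3,0],0.1],[[0,0,0],[-1,-2,0],0.1],[[0,0,0],[0,0,0],0.1],[[0,0,0],[0,0,0],0.1]]'
python3 - <<'E'
from h import *
t=Cam('top');im=bot.read_camera('top')[:,:,::-1].copy()
cv2.imwrite('pics/t6r.png',im)
b=bot.read_camera('side')[:,:,::-1][240:410,240:400]
cv2.imwrite('pics/t6.png',np.hstack([cv2.resize(im[160:280,300:470],(510,360),interpolation=2),cv2.resize(b,(283,360),interpolation=2)]))
hsv=cv2.cvtColor(im,cv2.COLOR_BGR2HSV);H,S,V=[hsv[...,k].astype(int) for k in range(3)]
m=((H>10)&(H<26)&(S<150)&(V>200)).astype(np.uint8);m[:, :340]=0;m[:,380:]=0;m[:170]=0;m[250:]=0
k,l,st,c=cv2.connectedComponentsWithStats(m);j=1+st[1:,4].argmax()
w=t.ray(np.argwhere(l==j)[:,::-1],123)[:,:2].astype(np.float32);r=cv2.minAreaRect(w);print(r,'y to mark',(np.array(r[0])-[628.4,-129.1])@[.2444,.9697])
E
```

```text
opening: 40.8
gripper_force: 0.0
gripper_force: 0.0
time_s: 26.75
eef_pos: [477.0, 111.6, 232.1]
eef_rot: [[0.969, -0.245, 0.0], [-0.245, -0.969, 0.0], [0.0, -0.0, -1.0]]
force: [0.7, -0.2, 0.4]
opening: 40.9
gripper_force: 0.0
time_s: 27.17
eef_pos: [449.9, 205.4, 231.8]
eef_rot: [[0.97, -0.242, -0.0], [-0.242, -0.97, -0.001], [-0.0, 0.001, -1.0]]
force: [0.7, -0.1, -1.3]
opening: 41.1
gripper_force: 0.0
((547.505615234375, -106.83763885498047), (14.13472843170166, 87.58891296386719), 76.09988403320312) y to mark 1.8172239656066898
```

View pics/t6.png

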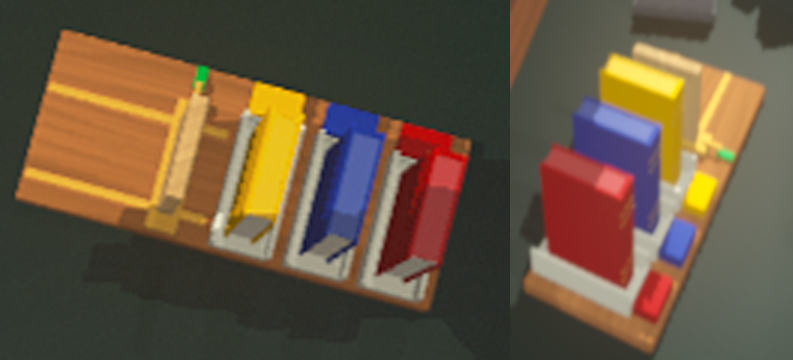

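The bookend pointer meets the green mark at crop (201,80), 1.8 mm off along the rack by measurement. The three books stand parallel and centred, and the gripper is well clear.

```bash
python3 -c "
from cell import bot
print(bot.close_job())"
```

```text
the job is handed in; nothing more can be done
None
```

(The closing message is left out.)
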